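Load the grinding jar into the mill

ROBOT

A 6-joint arm with a two-finger parallel gripper is mounted at the origin on a cart in front of the work surface, level with it; the furniture and walls round the work are solid. World frame = base frame: x ahead of the robot, y to its left, z up, the work surface at z = 0. Lengths are in m, angles in rad, forces in N, time in s.
With the tool pointing down it reaches from about 0.35 to 0.975 m from the base axis. Payload 7.1 kg.
Tool frame: the origin (TCP) lies at the very end of the fingers, on their centre line; the grasp point (between the pads) lies 19 mm behind it; z points along the fingers, y is the line along which they close (so a half turn about z gives the same grasp; the last joint's range is limited). The gripper opens to 88 mm and grips with 3 to 60 N. Pads are 20 mm wide; open, the fingers measure 115 mm over their backs; the gripper's body (75 mm by 178 mm) begins 61 mm behind the grasp point.
Start: joints at [-0.019, 0.423, 1.63, -0, 1.089, -0.019], TCP at [0.625, 0, 0.223] pointing down, gripper open.
Joint ranges: [-3, 3], [-0.9, 2.11], [0.09, 2.58], [-1.31, 4.45], [0.11, 2.69], [-2.54, 2.54]. Speed limits (rad/s): [2.39, 2.39, 3.01, 3.14, 3.14, 3.14].

INTERFACE

Orientations are given as [roll, pitch, yaw] about the fixed x, y, z axes, in that order (R = Rz(yaw) Ry(pitch) Rx(roll)).
In Python, from station import r, solve_ik, read_camera gives the robot as it stands. Calls block until the motion is done:
- r.movep(position, orientation): joint-space move of the TCP to a pose.
- r.line_to(position, attitude=None, max_speed=0.15, until_force=None): straight line of the TCP; attitude=None keeps the orientation; max_speed is the mean speed in m/s. With until_force (N) it stops when the force on the tool has changed by that much, and returns True; else False.
- r.goto_joints(angles): joint-space move.
- r.open_gripper() and r.close(grasp_force=None): open the fingers fully, or close them until they stop; grasp_force is the grip in N (None keeps the last).
- r.pause(seconds).
- solve_ik(position, orientation): joint angles nearest the present ones, or None.
- read_camera(name): name is "scene" or "side" or "wrist"; returns a dict with "frame" (400x640x3 uint8, blue, green, red), "range_z" (400x640 float32, m along the optical axis (not along the pixel's ray), 0 where there is no reading), "mtx" (3x3 intrinsics, pixels), "R" (3x3) and "t" (3): a world point X has camera coordinates R X + t; the wrist camera has in their place "hand_eye" (4x4, takes a point from camera to tool coordinates, whose origin is the TCP and whose axes are the flange's). Camera axes: x right, y down, z forward; pixel columns grow to the right and rows downward; lengths in m; the calibration is good to about 2 mm. The wrist camera is an equidistant fisheye: a pixel r from the principal point sees the ray r / f radians off the axis. A picture is of the moment at which its call begins: read the wrist's pose just before it.
A pose or a line that the arm cannot do raises r.IKError and nothing moves.
- r.hand_in(): hands the job in; it is judged then, once.
Readings, each from a call of its own:
- r.get_t(): time.
- r.get_qpos(): joint angles.
- r.get_qvel(): joint speeds.
- r.get_tau(): joint torques, N m.
- r.get_tcp_pos(): TCP position.
- r.get_eef_rot(): TCP orientation.
- r.get_wrist_force(): force on the tool from outside, world axes, zero at the start.
- r.get_moment(): the same for the moment, N m.
- r.get_opening(): finger opening in m.
- r.get_finger_force(): force on a finger pad.
Only numpy, scipy, OpenCV 4.12 (cv2) and the standard library are available. Lean on these libraries where they do the work, as an engineer would, in place of code of your own. Each camera call takes 0.05 s, during which the arm holds its last target. There are 200 camera calls.

TASK

Load the small steel jar into the bench mill. First flip the isolator's handle over to off (towards the robot); then take the jar from its sloping stand, lower it upright into the holder with its ears through the two gaps, and twist it clockwise while pressing down until it sits fully home on the holder's floor. Only then flip the isolator back on, and leave the other things on the bench where they are.

Things in the scene. Friction and masses are not known exactly. Their poses are not given: they have to be found in the camera images.
- jar_grip (a point): Centre of the wing on the jar's lid: an upright steel plate 52 mm long (along the jar's x), 16 mm thick (along y), 44 mm high, with the lid's top (58 mm across) 22 mm below this point. Jar: 0.32 kg, closed, round body 50 mm across; z is its axis, upward; half a turn about z makes no difference. At the start it leans 30 degrees in the stand, its wing in the plane of the lean.
- jar_foot (a point): Centre of the jar's underside, 94 mm below jar_grip along the jar's axis. Axes as jar_grip. Two ears stick out of the jar's body on opposite sides, along its +x and -x, in line with the wing: 9 mm wide, 8 mm high, ends 33 mm from the axis, undersides 30 mm above the foot. The lid's underside is 62 mm above the foot.
- stand: Fixed grey plastic stand, 110 x 90 mm, origin at the centre of its underside. The jar's foot stands on its sloping plate in a ring (61 mm across, 22 mm high, about 1 mm loose). The jar leans 30 degrees from vertical towards the stand's -x (to the robot's right); draw it out along its own axis by 30 mm or more. Fingers that close along the stand's y axis take the wing.
- mill: Fixed round white mill casing, 160 mm across, with an upright aluminium cup holder, 80 mm across, on top. Origin at the centre of its underside, z up. The holder's upper lip has two gaps, at the mill's +x and -x, 44 degrees wide each, through which the jar's ears pass: jar's x along the mill's x, either way round, within about 12 degrees. Walls stop a turn anticlockwise.
- mill_mouth (a point): Centre of the holder's mouth, at the top of its lip (hole 57 mm across), 59 mm above its floor and 109 mm above the worktop. Lowered with its ears in the gaps, the jar meets three sprung rubber grips when its foot is 24 mm above the floor (about 8 to 18 N to push straight on through them; less while twisting), then stops with its foot 9 mm above the floor and its ears on two ramps.
- mill_seat (a point): Centre of the holder's flat floor, 50 mm above the worktop. Turned clockwise (seen from above) from the gaps, the ears run under the lip and down the ramps; from about 63 degrees of turn the foot can be pressed onto the floor; at about 82 degrees the ears meet a stop; 72 is the middle. The snug jar hardly sinks by its own weight: press it.
- isolator: Fixed grey box, 110 x 76 x 50 mm, with a toggle handle on top. Origin at the centre of its underside, z up; the handle swings in its x-z plane.
- lever (a joint): Angle of the isolator's handle, rad: 0 = off, leaning 0.6 rad from upright to the isolator's -x (roughly towards the robot); 1.2 = on, leaning 0.6 rad to +x (away from the robot). Upright at 0.6; top-heavy, so once past upright it falls to that end by itself; under 2 N at its tip moves it. On at the start.
- lever_tip (a point): Centre of the handle's black grip (15 mm thick along the swing, 34 mm wide, 30 mm high), 55 mm from the pivot.
- lever_pivot (a point): The handle's pivot, on the isolator's axis, 56 mm above the worktop.
- timer: Bystander: flat white timer, 66 x 60 x 18 mm; leave it.
- weighing_boat: Bystander: white dish, 81 x 81 x 13 mm; leave it.
- bung: Bystander: tapered rubber bung, 32 mm across, 26 mm high; leave it.
- marker: Bystander: pen, 135 mm long; leave it.
- sample_bottle: Bystander: small glass bottle, 58 mm across, 103 mm high; leave it.
- mortar: Bystander: porcelain mortar with pestle, 112 mm across, 109 mm high; leave it.
- conical_500: Bystander: conical flask, 98 mm across, 171 mm high; leave it.
Things that resemble listed ones, but are neither listed nor needed, are in the scene too. What is shaped like the part that bears jar_grip but turquoise is not meant.

How it is judged:
On the way, in this order (a step that is already met when the one before it is completed fails the run):
1. the isolator's handle is at off while the jar is still out of the holder (value of joint lever below 0.15 rad and distance between jar_foot and mill_seat above 0.07 m), for 0.2 s.
2. the jar's foot is on the holder's floor, with the isolator off (z of jar_foot in the frame of mill_seat below 0.002 m and horizontal distance between jar_foot and mill_seat below 0.005 m and value of joint lever below 0.15 rad), for 0.2 s.
At the end, for the whole second after the job is handed in: The jar stands upright (within 4 degrees) in the holder, its foot within 2 mm of the floor and 5 mm of the centre, at rest, and the isolator's handle is at on (above 1.05 rad) (z of jar_foot in the frame of mill_seat below 0.002 m and horizontal distance between jar_foot and mill_seat below 0.005 m and angle between jar_grip's own z axis and vertical below 0.07 rad and value of joint lever above 1.05 rad and linear speed of jar below 0.02 m/s); the robot touches nothing.
It fails at once if a bystander is shifted by more than 30 mm (distance of any of timer, weighing_boat, bung, marker, sample_bottle, mortar, conical_500 from where it was at the start of the episode above 0.03 m).
It also fails if it takes over 70 s, if anything falls off the work surface, if the arm or the gripper's body presses on something with over 40 N, if the wrist force passes 120 N, or if a joint passes its speed limit or range.

## Working session

There is one attempt and no reset: what is moved stays moved. The work goes in short steps, each a Python script; the robot and the scene stay as the last script left them, time stands still between calls to the robot, and variables do not carry over. Pictures are saved under pics/ and viewed, at most 10 in all, crops included, and the job is handed in when it is done.

```bash
ls; mkdir -p pics; python3 - <<'E'
from station import r, read_camera
import cv2,numpy as np
for n in ("scene","side"):
    c=read_camera(n); cv2.imwrite(f"pics/{n}0.png",c["frame"]); np.savez(f"{n}0.npz",**c)
    print(n,c["mtx"].tolist(),(-c["R"].T@c["t"]).tolist(),c["R"][2].tolist(),(c["range_z"]>0).mean())
print(r.get_t(),r.get_eef_rot(),r.get_tcp_pos())
E
```

```text
pics
scene [[490.40103251766, 0.0, 322.9817513278575], [0.0, 490.40103251766, 202.15158932863014], [0.0, 0.0, 1.0]] [-0.16116725729771386, 0.8803995858570467, 0.5908679758287887] [0.5802631956390873, -0.699265824514485, -0.41751877856306285] 0.9960234375
side [[430.2405117096757, 0.0, 317.1829792862581], [0.0, 430.2405117096757, 204.58883092089948], [0.0, 0.0, 1.0]] [0.21439145374417068, 1.1017854084073913, 0.520991167300334] [0.27291804716404616, -0.899271524290959, -0.3417988664866785] 0.99598046875
0.1 [-3.14020241e+00 -8.84289017e-06  1.57077719e+00] [6.24488431e-01 1.25660109e-05 2.21999809e-01]
```

View pics/scene0.png

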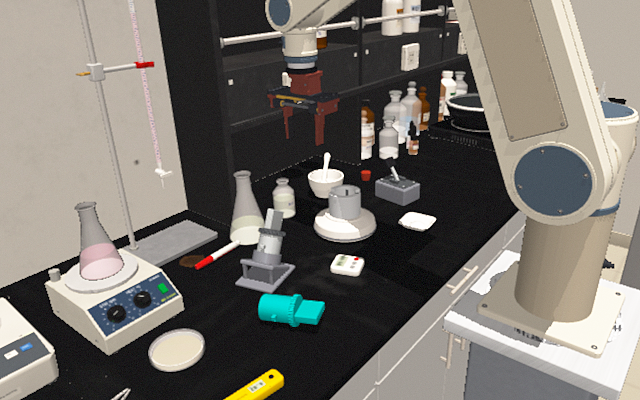

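View pics/side0.png

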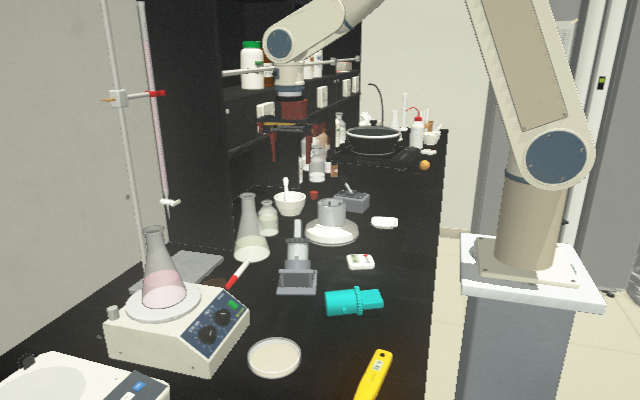

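Scene view: the steel jar stands in the grey stand at about (265,245), with its wing at (275,220). The turquoise lookalike lying at (290,310) is not the one I want. The mill holder is at (345,205), the isolator at (398,190) and its handle at (393,172). Side view: the wing is at (297,230), the mill at (332,215) and the isolator at (352,200).

```bash
cat > h.py <<'E'
import numpy as np, cv2
from scipy.spatial.transform import Rotation as Ro
def cloud(c):
    z=c["range_z"]; v,u=np.mgrid[:400,:640]; K=c["mtx"]
    P=np.stack([(u-K[0,2])/K[0,0]*z,(v-K[1,2])/K[1,1]*z,z],-1)
    return (P-c["t"])@c["R"]
def wray(c,uv,p,rpy):
    """wrist pixels -> (camera centre, world rays)"""
    uv=np.atleast_2d(uv).astype(float); K=c["mtx"]
    d=(uv-K[:2,2])/[K[0,0],K[1,1]]; th=np.linalg.norm(d,axis=1,keepdims=True)
    ray=np.hstack([d/np.maximum(th,1e-9)*np.sin(th),np.cos(th)])
    R=Ro.from_euler("xyz",rpy).as_matrix(); H=c["hand_eye"]
    return R@H[:3,3]+p, ray@H[:3,:3].T@R.T
def wcloud(c,p,rpy):
    v,u=np.mgrid[:400,:640]; o,d=wray(c,np.c_[u.ravel(),v.ravel()],p,rpy)
    H=c["hand_eye"]; ax=Ro.from_euler("xyz",rpy).as_matrix()@H[:3,2]
    zc=d@ax
    X=o+d*(c["range_z"].ravel()/np.where(zc>0.05,zc,np.nan))[:,None]
    return X.reshape(400,640,3)
E
python3 - <<'E'
import numpy as np
from h import *
for n,boxes in (("scene",dict(jar=(235,205,300,292),mill=(312,182,380,243),iso=(374,160,422,205))),("side",dict(jar=(275,215,320,295),mill=(303,195,360,245),iso=(330,180,372,213)))):
    P=cloud(np.load(n+"0.npz"))
    for k,(a,b,c,d) in boxes.items():
        Q=P[b:d,a:c].reshape(-1,3); Q=Q[(Q[:,2]>0.012)&(Q[:,2]<.25)]
        print(n,k)
        for z0 in np.arange(0.01,.2,.012):
            q=Q[(Q[:,2]>=z0)&(Q[:,2]<z0+.012)]
            if len(q)>3: print(round(z0+.006,3),len(q),np.percentile(q[:,:2],[3,50,97],axis=0).round(3).tolist())
E
```

```text
scene jar
0.016 201 [[0.479, 0.006], [0.655, 0.193], [0.684, 0.304]]
0.028 294 [[0.48, 0.012], [0.657, 0.186], [0.705, 0.304]]
0.04 337 [[0.476, 0.03], [0.647, 0.198], [0.691, 0.305]]
0.052 465 [[0.48, 0.15], [0.52, 0.274], [0.681, 0.304]]
0.064 331 [[0.501, 0.147], [0.528, 0.246], [0.684, 0.278]]
0.076 274 [[0.504, 0.144], [0.535, 0.228], [0.689, 0.269]]
0.088 274 [[0.503, 0.155], [0.529, 0.225], [0.688, 0.257]]
0.1 181 [[0.504, 0.176], [0.524, 0.239], [0.678, 0.253]]
0.112 108 [[0.519, 0.187], [0.527, 0.229], [0.534, 0.247]]
0.124 92 [[0.52, 0.191], [0.527, 0.228], [0.534, 0.239]]
0.136 60 [[0.523, 0.21], [0.527, 0.226], [0.538, 0.233]]
0.148 8 [[0.524, 0.221], [0.529, 0.224], [0.537, 0.227]]
scene mill
0.016 330 [[0.433, -0.231], [0.48, 0.038], [0.694, 0.066]]
0.028 473 [[0.437, -0.23], [0.481, 0.03], [0.69, 0.063]]
0.04 673 [[0.448, -0.182], [0.494, 0.015], [0.686, 0.053]]
0.052 325 [[0.465, -0.148], [0.502, 0.005], [0.691, 0.032]]
0.064 138 [[0.472, -0.022], [0.489, 0.017], [0.536, 0.028]]
0.076 145 [[0.472, -0.043], [0.493, 0.017], [0.54, 0.028]]
0.088 225 [[0.472, -0.049], [0.
[... 1792 characters left out ...]
-0.051], [0.505, 0.017], [0.542, 0.23]]
0.1 217 [[0.472, -0.048], [0.507, 0.013], [0.546, 0.241]]
0.112 134 [[0.473, -0.047], [0.509, -0.007], [0.546, 0.028]]
side iso
0.016 67 [[0.45, -0.28], [0.477, -0.226], [0.516, -0.217]]
0.028 80 [[0.45, -0.284], [0.478, -0.226], [0.517, -0.22]]
0.04 94 [[0.45, -0.284], [0.482, -0.228], [0.528, -0.219]]
0.052 234 [[0.455, -0.289], [0.497, -0.245], [0.557, -0.222]]
0.064 42 [[0.491, -0.281], [0.507, -0.26], [0.521, -0.24]]
0.076 14 [[0.512, -0.271], [0.519, -0.263], [0.528, -0.26]]
0.088 61 [[0.47, -0.269], [0.51, -0.048], [0.538, 0.021]]
0.1 122 [[0.472, -0.261], [0.497, -0.012], [0.539, 0.025]]
0.112 75 [[0.472, -0.05], [0.492, -0.005], [0.52, 0.025]]
```

```bash
python3 - <<'E'
from station import r, read_camera
from h import *
D=[np.pi,0,np.pi/2]
ims=[]
for n,p in (("mill",[.50,-.03,.36]),("iso",[.49,-.25,.32]),("jar",[.50,.22,.36])):
    r.movep(p,D); r.pause(.3)
    P,e=r.get_tcp_pos(),r.get_eef_rot(); c=read_camera("wrist")
    np.savez(f"w_{n}.npz",p=P,e=e,**c); ims.append(c["frame"])
    print(n,P,e)
print(c["mtx"],c["hand_eye"].round(3).tolist(),r.get_t(),r.get_qpos())
cv2.imwrite("pics/w.png",np.vstack([np.hstack([cv2.resize(i,(400,250)) for i in ims[:2]]),np.hstack([cv2.resize(ims[2],(400,250)),np.zeros((250,400,3),np.uint8)])]))
E
```

```text
mill [ 0.50022516 -0.02983393  0.35878253] [-3.13946432e+00 -2.00599816e-04  1.57109794e+00]
iso [ 0.49042419 -0.24905423  0.32037652] [3.14101483e+00 2.38907464e-04 1.57241052e+00]
jar [0.50020989 0.2194705  0.35994516] [-3.14149480e+00  6.51299801e-05  1.56985639e+00]
[[309.70691629   0.         316.23936481]
 [  0.         309.70691629 204.75392661]
 [  0.           0.           1.        ]] [[-0.001, -0.956, -0.293, 0.081], [1.0, -0.001, 0.0, 0.001], [-0.001, -0.293, 0.956, -0.161], [0.0, 0.0, 0.0, 1.0]] 4.55 [ 3.91957401e-01  1.72359517e-01  1.65398096e+00 -1.76094503e-05
  1.31535950e+00  3.92666751e-01]
```

View pics/w.png

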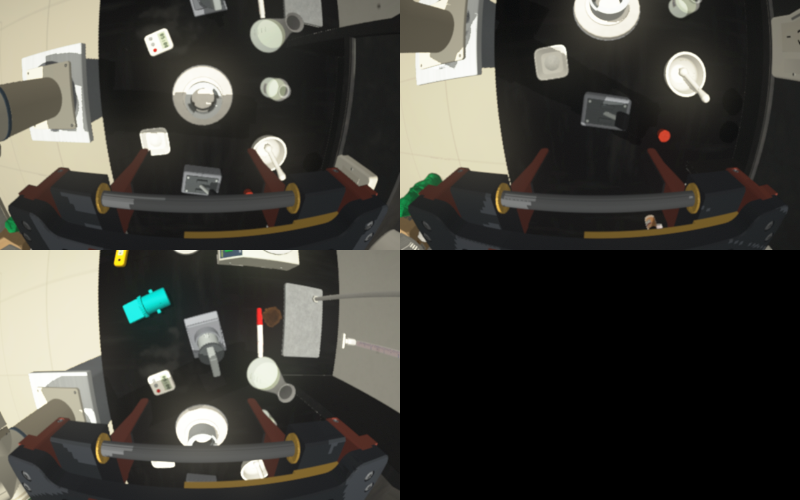

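The wrist montage (800 wide, half scale) shows the mill at (203,95), the isolator at (607,111) and the jar in its stand at (208,345). The turquoise lookalike is at (147,305), well clear of the jar. Next I'll measure from the wrist clouds and check the jar in a crop.

```bash
python3 - <<'E'
from h import *
L=lambda n:(lambda d:(d,wcloud(d,d["p"],d["e"])))(np.load(f"w_{n}.npz"))
def rect(Q): 
    (c,s,a)=cv2.minAreaRect((Q[:,:2]*1000).astype(np.float32)); return np.round(c,1),np.round(s,1),round(a,1)
# mill
d,X=L("mill"); Q=X.reshape(-1,3)
print("table z",np.nanmedian(Q[(abs(Q[:,2])<.02)][:,2]))
Q=Q[np.hypot(Q[:,0]-.51,Q[:,1]+.011)<.06]; Q=Q[np.isfinite(Q).all(1)]
T=Q[(Q[:,2]>.1)&(Q[:,2]<.116)]
c,R=cv2.minEnclosingCircle((T[:,:2]*1000).astype(np.float32)); print("lip",c,R,np.median(T[:,2]))
c=np.array(c)/1000
rr=np.hypot(*(Q[:,:2]-c).T); an=np.degrees(np.arctan2(*(Q[:,:2]-c).T[::-1]))
m=(rr>.030)&(rr<.036)
for a in range(-180,180,6):
    k=m&(an>=a)&(an<a+6)
    print(a+3,k.sum(),np.median(Q[k,2]).round(3) if k.any() else None,end=" | ")
print()
# isolator
d,X=L("iso"); Q=X.reshape(-1,3); Q=Q[np.isfinite(Q).all(1)]
B=Q[(abs(Q[:,0]-.507)<.09)&(abs(Q[:,1]+.256)<.08)]
T=B[(B[:,2]>.043)&(B[:,2]<.056)]; print("iso top",rect(T),np.median(T[:,2]))
T=B[(B[:,2]>.085)]; print("tip",rect(T),T.mean(0),T[:,2].max())
# jar
d,X=L("jar"); Q=X.reshape(-1,3); Q=Q[np.isfinite(Q).all(1)]
B=Q[(abs(Q[:,0]-.525)<.06)&(Q[:,1]<.33)&(Q[:,1]>.15)]
W=B[B[:,2]>.125]; print("wing",rect(W),W.mean(0),len(W))
for z in np.arange(.02,.18,.01):
    k=B[(B[:,2]>z)&(B[:,2]<z+.01)]
    if len(k)>5: print(round(z+.005,3),len(k),np.percentile(k[:,:2],[1,50,99],axis=0).round(3).tolist())
f=d["frame"][140:400,220:460]; 
print(X[190:330:10,:][:, [330]].round(3).tolist() if 0 else "")
cv2.imwrite("pics/jar_crop.png",cv2.resize(f,None,fx=2.2,fy=2.2,interpolation=cv2.INTER_CUBIC))
E
```

```text
table z -0.0004660500719777527
lip (512.9159545898438, -14.6942138671875) 41.04389953613281 0.10829787012421782
-177 12 0.108 | -171 5 0.109 | -165 7 0.09 | -159 14 0.089 | -153 9 0.089 | -147 14 0.09 | -141 14 0.089 | -135 14 0.089 | -129 16 0.093 | -123 12 0.108 | -117 13 0.108 | -111 19 0.108 | -105 19 0.107 | -99 20 0.108 | -93 15 0.108 | -87 21 0.108 | -81 18 0.108 | -75 21 0.069 | -69 18 0.108 | -63 12 0.109 | -57 15 0.108 | -51 15 0.108 | -45 16 0.108 | -39 12 0.108 | -33 15 0.108 | -27 76 0.387 | -21 306 0.397 | -15 454 0.413 | -9 798 0.407 | -3 264 0.449 | 3 222 0.458 | 9 550 0.464 | 15 915 0.474 | 21 443 0.455 | 27 85 0.453 | 33 10 0.089 | 39 9 0.089 | 45 11 0.089 | 51 5 0.108 | 57 11 0.108 | 63 12 0.109 | 69 11 0.108 | 75 11 0.108 | 81 12 0.108 | 87 10 0.108 | 93 14 0.109 | 99 10 0.109 | 105 14 0.109 | 111 11 0.108 | 117 12 0.109 | 123 11 0.108 | 129 11 0.108 | 135 12 0.108 | 141 14 0.109 | 147 10 0.108 | 153 101 0.453 | 159 385 0.455 | 165 732 0.474 | 171 64 0.473 | 177 10 0.108 | 
iso top (array([ 510.5, -264.7]), array([ 77.3, 110.9]), 82.3) 0.05171467422503373
tip (arr
[... 261 characters left out ...]
267]]
0.035 135 [[0.481, 0.244], [0.549, 0.262], [0.56, 0.281]]
0.045 464 [[0.477, 0.233], [0.515, 0.281], [0.555, 0.304]]
0.055 588 [[0.477, 0.24], [0.515, 0.284], [0.553, 0.305]]
0.065 295 [[0.498, 0.244], [0.519, 0.268], [0.548, 0.279]]
0.075 147 [[0.504, 0.218], [0.519, 0.258], [0.55, 0.27]]
0.085 300 [[0.506, 0.2], [0.524, 0.245], [0.559, 0.268]]
0.095 388 [[0.504, 0.209], [0.525, 0.225], [0.56, 0.254]]
0.105 348 [[0.505, 0.226], [0.524, 0.243], [0.554, 0.252]]
0.115 65 [[0.52, 0.198], [0.528, 0.24], [0.54, 0.246]]
0.125 180 [[0.522, 0.181], [0.536, 0.194], [0.548, 0.239]]
0.135 211 [[0.524, 0.196], [0.535, 0.21], [0.546, 0.233]]
0.145 131 [[0.525, 0.212], [0.533, 0.221], [0.54, 0.228]]
```

View pics/jar_crop.png

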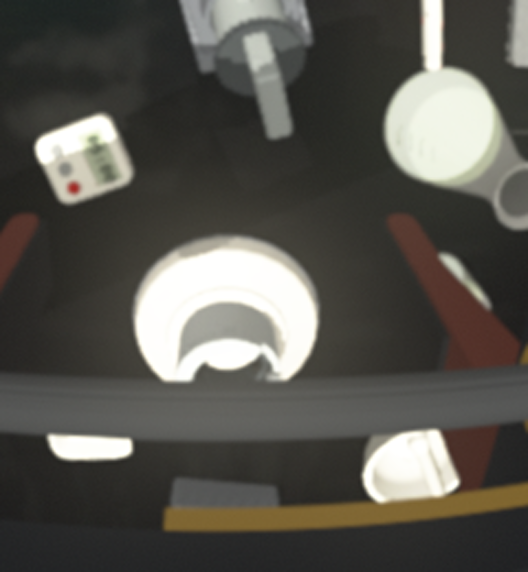

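The crop shows the steel wing at (265,90) on the grey lid in its stand, so this is the right jar. Next I'll refine its axis, the mill's gaps and the handle, with the gripper's own pixels filtered out.

```bash
cat > meas.py <<'E'
from h import *
from scipy.optimize import least_squares
def load(n):
    d=np.load(f"w_{n}.npz"); Q=wcloud(d,d["p"],d["e"]).reshape(-1,3); return Q[np.isfinite(Q).all(1)&(Q[:,2]<.2)]
def rect(Q): 
    (c,s,a)=cv2.minAreaRect((Q[:,:2]*1000).astype(np.float32)); return np.round(c,1),np.round(s,1),round(a,1)
E
python3 - <<'E'
from meas import *
sc=[cloud(np.load(f"{n}0.npz")).reshape(-1,3) for n in("scene","side")]
Q=load("mill")
T=Q[(np.hypot(Q[:,0]-.511,Q[:,1]+.012)<.055)&(Q[:,2]>.104)&(Q[:,2]<.114)]
c=np.array([.511,-.012])
for it in range(4):
    a=np.arctan2(*(T[:,:2]-c).T[::-1]); rr=np.hypot(*(T[:,:2]-c).T)
    E=np.array([T[k][np.argsort(rr[k])[-3]] for b in np.arange(-np.pi,np.pi,.15) if (k:=np.where((a>=b)&(a<b+.15))[0]).size>8])
    f=least_squares(lambda p:np.hypot(E[:,0]-p[0],E[:,1]-p[1])-p[2],[*c,.04],loss="soft_l1",f_scale=.001); c=f.x[:2]
print("mill",f.x,len(E),"rms",np.sqrt(np.mean(f.fun**2)))
k=np.hypot(*(Q[:,:2]-c).T); k=Q[(k<.078)|(k>.2)]
C=Q[(Q[:,2]>.02)&(Q[:,2]<.055)&(np.hypot(*(Q[:,:2]-c).T)<.09)]; print("casing",cv2.minEnclosingCircle((C[:,:2]*1000).astype(np.float32)))
rr=np.hypot(*(Q[:,:2]-c).T); an=np.degrees(np.arctan2(*(Q[:,:2]-c).T[::-1])); m=(rr>.0305)&(rr<.0365)
for b in range(-180,180,3):
    q=Q[m&(an>=b)&(an<b+3)]
    if len(q): print(b+1.5,f"{(q[:,2]>.102).mean():.1f}/{len(q)}",end="  ")
print()
Q=load("iso"); B=Q[(abs(Q[:,0]-.507)<.09)&(abs(Q[:,1]+.256)<.08)]
for z in np.arange(.06,.12,.01):
    t=B[(B[:,2]>z)&(B[:,2]<z+.01)]; print("lev",round(z,2),len(t),rect(t) if len(t)>4 else "")
Q=load("jar"); B=Q[(abs(Q[:,0]-.52)<.075)&(Q[:,1]<.33)&(Q[:,1]>.12)]
S=np.vstack([B,*[s[(abs(s[:,0]-.52)<.06)&(s[:,1]<.32)&(s[:,1]>.19)] for s in sc]]); S=S[(S[:,2]>.006)&(S[:,2]<.05)]
print("stand",rect(B[(B[:,2]>.008)&(B[:,2]<.07)]),rect(S))
W=B[(B[:,2]>.116)&(B[:,1]<.235)]
for phi in np.radians([-90,-85,-80,-75,-70,-65]):
    ax=np.array([.5*np.cos(phi),.5*np.sin(phi),np.cos(np.pi/6)]); s=W@ax; y=np.array([-np.sin(phi),np.cos(phi),0]); x=np.cross(y,ax)
    h=np.percentile(s,97); t=W[s>h-.006]
    u=t@x; v=t@y; print(np.degrees(phi).round(),len(t),"along x",np.percentile(u,[2,98]).round(4),"y",np.percentile(v,[2,98]).round(4),"top",np.percentile(s,[50,90,98]).round(4))
E
```

```text
mill [ 0.51313838 -0.01436675  0.03941977] 32 rms 0.00046970756250092966
casing ((512.9456787109375, -13.342595100402832), 77.80450439453125)
-178.5 1.0/4  -175.5 1.0/6  -172.5 1.0/6  -169.5 1.0/1  -166.5 0.0/1  -163.5 0.0/6  -160.5 0.0/6  -157.5 0.0/7  -154.5 0.0/6  -151.5 0.0/6  -148.5 0.0/9  -145.5 0.0/5  -142.5 0.0/8  -139.5 0.0/6  -136.5 0.0/8  -133.5 0.0/6  -130.5 0.0/6  -127.5 0.4/11  -124.5 0.9/7  -121.5 1.0/6  -118.5 1.0/5  -115.5 0.6/8  -112.5 0.6/9  -109.5 0.5/10  -106.5 0.6/10  -103.5 0.6/10  -100.5 0.6/8  -97.5 0.6/9  -94.5 0.5/8  -91.5 0.5/15  -88.5 0.5/8  -85.5 0.6/7  -82.5 0.6/8  -79.5 0.5/11  -76.5 0.5/11  -73.5 0.5/12  -70.5 0.5/12  -67.5 1.0/5  -64.5 0.9/7  -61.5 1.0/6  -58.5 0.7/6  -55.5 0.8/8  -52.5 0.8/8  -49.5 0.8/8  -46.5 0.8/5  -43.5 0.8/8  -40.5 0.9/7  -37.5 0.9/7  -34.5 0.7/7  -31.5 0.8/8  -28.5 0.8/8  -25.5 0.8/5  -22.5 0.9/8  -19.5 0.8/6  -16.5 1.0/5  -13.5 1.0/6  -10.5 1.0/5  -7.5 1.0/5  -4.5 1.0/8  -1.5 1.0/5  1.5 1.0/5  4.5 1.0/8  7.5 0.7/13  10.5 0.3/9  13.5 0.0/5  16.5 0.0/6  19.5 0.0/6  22.5 0.0/5  25.5 0.0/6  28.5 0.0/8  31.5 0.0/5  34.5 0.0/6  37.
[... 890 characters left out ...]
-268.2]), array([32.4, 24.4]), 81.7)
lev 0.11 300 (array([ 545.8, -269.1]), array([33.5, 16.2]), 78.6)
stand (array([521.2, 264. ]), array([ 88.2, 106.7]), 15.5) (array([519.9, 263.9]), array([ 92.7, 110.6]), 14.9)
-90.0 363 along x [-0.2667 -0.2183] y [0.5262 0.5478] top [0.0138 0.0153 0.0161]
-85.0 362 along x [-0.2258 -0.1769] y [0.5434 0.5624] top [0.0377 0.039  0.0396]
-80.0 363 along x [-0.1839 -0.1345] y [0.5564 0.5726] top [0.0622 0.0634 0.0639]
-75.0 363 along x [-0.1409 -0.0916] y [0.5644 0.5795] top [0.087  0.0882 0.0887]
-70.0 363 along x [-0.0976 -0.0483] y [0.5666 0.583 ] top [0.112  0.1133 0.1137]
-65.0 363 along x [-0.0543 -0.0049] y [0.5639 0.5828] top [0.137  0.1384 0.139 ]
```

```bash
cat > plan.py <<'E'
from meas import *
ISO=np.array([.5105,-.2647,0]); a=np.radians(-7.7); IX=np.array([np.cos(a),np.sin(a),0]); IR=[np.pi,0,np.pi/2+a]
MILL=np.array([.5131,-.0142,0]); MYAW=31.5
phi=np.radians(-75); AX=np.array([.5*np.cos(phi),.5*np.sin(phi),np.cos(np.pi/6)]); JY=np.array([-np.sin(phi),np.cos(phi),0])
GRIP=np.array([.5348,.2138,.1146])
JR=Ro.from_matrix(np.c_[np.cross(JY,-AX),JY,-AX]).as_euler("xyz")
def flip(r,s):  # s=+1: push from far side to off; -1: from near side to on
    P=lambda d,z:ISO+s*d*IX+[0,0,z]
    r.movep(P(.078,.20),IR); r.line_to(P(.078,.09),max_speed=.15)
    r.line_to(P(.002,.09),max_speed=.1); r.pause(.2); r.line_to(P(.010,.20),max_speed=.2)
E
python3 - <<'E'
from station import r, read_camera, solve_ik
from plan import *
for n in ("scene","side"):
    s=cloud(np.load(f"{n}0.npz")).reshape(-1,3); k=s[(s[:,2]>.13)&(s[:,2]<.185)&(s[:,0]>.57)&(s[:,0]<.72)&(s[:,1]>.05)&(s[:,1]<.25)]
    print("flask top",n,len(k),rect(k) if len(k)>4 else "",k[:,2].max() if len(k) else "")
print("jr",JR,[solve_ik(GRIP+d*AX,JR) is not None for d in(-.016,.06,.1)])
r.movep(ISO+.078*IX+[0,0,.25],IR)
r.close(30); flip(r,1); print(r.get_opening(),r.get_wrist_force(),r.get_t())
for n in("scene","side"):
    B=cloud(read_camera(n)).reshape(-1,3); B=B[(abs(B[:,0]-.507)<.07)&(abs(B[:,1]+.26)<.04)&(B[:,2]>.08)&(B[:,2]<.13)]; print(n,len(B),np.median(B,0) if len(B) else "")
E
```

```text
flask top scene 296 (array([688.1, 158.8]), array([42.7, 41.2]), 86.1) 0.16940377731142603
flask top side 271 (array([687. , 156.8]), array([38. , 44.9]), 24.8) 0.1723607111608625
jr [ 3.14159265 -0.52359878  1.83259571] [True, True, True]
0.0004941544115200909 [-1.45281811  0.35589816  0.27898321] 10.7667
scene 96 [ 0.47439081 -0.24967116  0.10272102]
side 62 [ 0.47488793 -0.24960955  0.10468937]
```

Flip to off worked: the tip is now at x ≈ 0.475. The flask's neck is clear of the gripper body's path. Now the jar.

```bash
python3 - <<'E'
from station import r, read_camera
from plan import *
r.open_gripper(); r.movep(GRIP+[0,-.08,.2],JR)
r.movep(GRIP+.09*AX,JR)
hit=r.line_to(GRIP-.014*AX,max_speed=.1,until_force=8); print("hit",hit,r.get_tcp_pos()-(GRIP-.014*AX))
p0=r.get_tcp_pos(); f0=r.get_wrist_force()
r.close(60); print("open",r.get_opening(),"F",r.get_wrist_force()-f0,"shift",r.get_tcp_pos()-p0,r.get_finger_force())
r.line_to(r.get_tcp_pos()+.06*AX,max_speed=.08); print(r.get_opening(),r.get_wrist_force(),r.get_t())
c=read_camera("scene"); np.savez("scene1.npz",**c); cv2.imwrite("pics/lift.png",cv2.resize(c["frame"][90:290,180:420],None,fx=2.5,fy=2.5))
E
```

```text
hit False [ 0.00053105 -0.00014583  0.00049483]
open 0.015798381846939196 F [-1.11665492 -0.64921946  0.08077541] shift [-0.0008907   0.00019064 -0.00059441] 59.96187508106232
0.015966508374188157 [-0.11562545 -0.11046728 -3.94462105] 17.5167
```

View pics/lift.png

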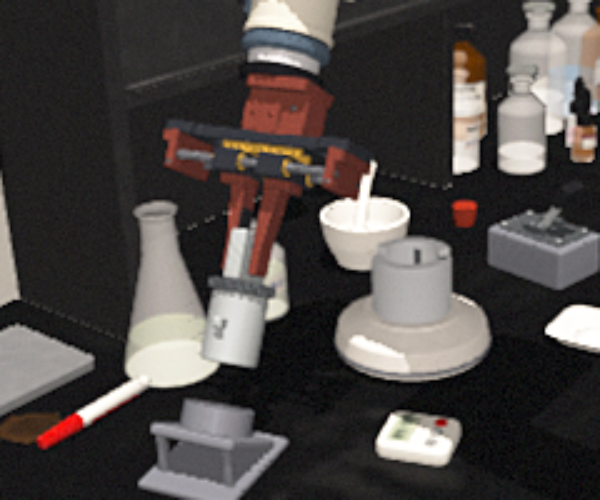

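The jar is out of the stand and firmly held at (235,320 in the crop), with its wing in line with the fingers; the handle reads off at (548,217). Next I'll bring it upright over the mill and check how it hangs.

```bash
python3 - <<'E'
from station import r, read_camera
from plan import *
p=r.get_tcp_pos(); r.line_to([p[0]-.03,p[1]-.03,.31],max_speed=.2)
MR=[np.pi,0,np.radians(MYAW+180)]
r.movep([MILL[0],MILL[1],.30],MR); r.line_to([MILL[0],MILL[1],.255],max_speed=.1); r.pause(.4)
P,e=r.get_tcp_pos(),r.get_eef_rot(); print(P,np.degrees(e),r.get_qpos().round(2),r.get_wrist_force(),r.get_t())
ims=[]
for n in("scene","side"):
    c=read_camera(n); Q=cloud(c).reshape(-1,3); Q=Q[(np.hypot(Q[:,0]-P[0],Q[:,1]-P[1])<.045)&(Q[:,2]>.15)&(Q[:,2]<.3)]
    B=[]
    for z in (.185,.195,.205,.215,.225):
        k=Q[abs(Q[:,2]-z)<.005]; k=k[:,:2]
        f=least_squares(lambda q:np.hypot(k[:,0]-q[0],k[:,1]-q[1])-.025,P[:2],loss="soft_l1",f_scale=.001); B.append(f.x-P[:2])
    print(n,"z low",np.percentile(Q[:,2],[0,1,5]),"expect",P[2]-.080,"axis off mm",(np.array(B)*1e3).round(1).tolist())
    ims.append(c["frame"][60:260,230:430])
cv2.imwrite("pics/over.png",cv2.resize(np.hstack(ims),None,fx=2,fy=2))
E
```

```text
[ 0.51324242 -0.01419847  0.25533313] [-1.79981395e+02  2.96007571e-02 -1.48502285e+02] [-0.05  0.22  1.84  0.    1.08 -2.17] [-0.42436361  0.79852655 -4.32605168] 21.05
scene z low [0.17442293 0.17579066 0.1815775 ] expect 0.1753331310183594 axis off mm [[1.8, 0.7], [1.6, 0.6], [1.7, 0.5], [1.8, 1.5], [1.7, 0.4]]
side z low [0.17652219 0.17860347 0.18436131] expect 0.1753331310183594 axis off mm [[-0.9, -0.6], [-1.1, -0.6], [-0.8, -0.6], [-0.8, -0.3], [-0.7, -1.0]]
```

View pics/over.png

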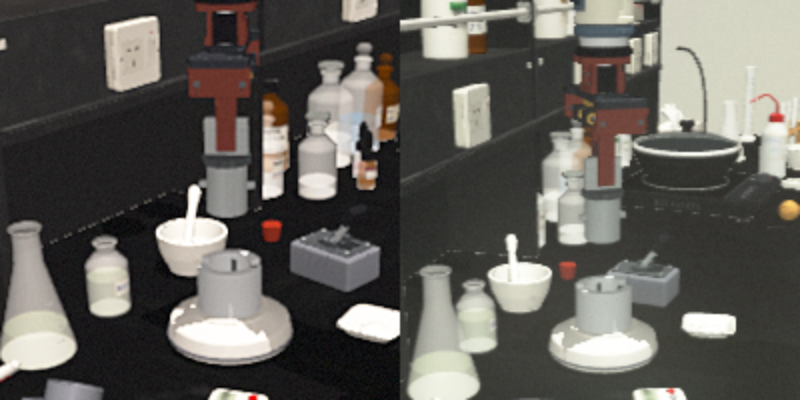

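The jar hangs upright at (228,190) and (603,215), centred within about 1 mm. Its ears are lined up with the holder at (232,265). Lowering now.

```bash
python3 - <<'E'
from station import r
from plan import *
f0=np.array(r.get_wrist_force())
def st(t): print(t,r.get_tcp_pos().round(4),(r.get_wrist_force()-f0).round(1),r.get_moment().round(2),round(r.get_opening(),4),round(r.get_t(),2))
xy=list(MILL[:2])
print(r.line_to(xy+[.158],max_speed=.06,until_force=8)); st("to grips")
if r.get_tcp_pos()[2]<.162:
    print(r.line_to(xy+[.136],max_speed=.03,until_force=28)); st("to ramps")
E
```

```text
False
to grips [ 0.5134 -0.0142  0.1583] [0.7 1.5 0. ] [ 0.14 -0.06 -0.04] 0.0154 22.92
True
to ramps [ 0.5138 -0.0143  0.1512] [-2.5 -0.4 14.3] [ 0.02  0.48 -0.02] 0.0157 23.33
```

```bash
python3 - <<'E'
from station import r
from plan import *
f0=np.array([-.4,.8,-4.3])
def st(t): print(t,r.get_tcp_pos().round(4),(r.get_wrist_force()-f0).round(1),r.get_moment().round(2),round(r.get_opening(),4),round(r.get_t(),2))
xy=list(MILL[:2])
for i in range(10):
    z=r.get_tcp_pos()[2]
    h=r.line_to(xy+[max(z-.003,.136)],[np.pi,0,np.radians(MYAW+180+(4 if i%2 else -4))],max_speed=.02,until_force=35); st(h)
    if r.get_tcp_pos()[2]<.1395: break
E
```

```text
False [ 0.5136 -0.0143  0.1493] [-2.9 -0.6 10.9] [-0.    0.66 -0.06] 0.0155 23.58
False [ 0.5116 -0.0146  0.1453] [-1.9 -3.7 -4.4] [-0.71  0.73  0.02] 0.0159 23.88
False [ 0.5124 -0.0142  0.142 ] [-3.4 -2.6  1.2] [-0.27  0.87 -0.23] 0.0155 24.23
False [ 0.5125 -0.014   0.1389] [-3.5 -0.1  2. ] [0.41 1.1  0.26] 0.0154 24.54
```

```bash
python3 - <<'E'
from station import r
from plan import *
f0=np.array([-.4,.8,-4.3])
def st(*t): print(*t,r.get_tcp_pos().round(4),(r.get_wrist_force()-f0).round(1),r.get_moment().round(2),round(r.get_opening(),4),round(r.get_t(),2))
xy=list(MILL[:2]); zc=.138
for tw in range(0,73,6):
    h=r.line_to(xy+[zc],[np.pi,0,np.radians(MYAW+180-tw)],max_speed=.03,until_force=40); st(tw,h,round(zc,4))
    fz=(r.get_wrist_force()-f0)[2]; mz=abs(r.get_moment()[2])
    if mz>3: print("moment"); break
    zc=max(zc-.0012 if fz<12 else zc-.0004 if fz<25 else zc, .127)
E
```

```text
0 False 0.138 [ 0.5128 -0.014   0.1382] [-4.4 -1.7  5.3] [ 0.18  1.15 -0.16] 0.0157 24.79
6 False 0.1368 [ 0.5129 -0.0139  0.138 ] [-8.4 -0.4 16.8] [ 0.38  1.68 -0.04] 0.0156 25.05
12 False 0.1364 [ 0.5131 -0.0141  0.1379] [-9.4 -1.  18.7] [ 0.09  1.85 -0.16] 0.0155 25.31
18 False 0.136 [ 0.5132 -0.0141  0.1377] [-9.6 -0.8 20.5] [ 0.15  2.01 -0.18] 0.0156 25.57
24 False 0.1356 [ 0.5131 -0.0143  0.1366] [-6.6 -2.1 12.9] [-0.25  1.58 -0.37] 0.0158 25.82
30 False 0.1352 [ 0.5129 -0.0143  0.1356] [-5.2 -2.7  8.1] [-0.24  1.27 -0.22] 0.016 26.08
36 False 0.134 [ 0.5127 -0.0143  0.1341] [-4.6 -2.4  5.5] [-0.3   1.25 -0.37] 0.0162 26.34
42 False 0.1328 [ 0.5127 -0.0143  0.1328] [-4.1 -1.2  5.1] [-0.17  1.09 -0.24] 0.0156 26.6
48 False 0.1316 [ 0.5127 -0.0143  0.1316] [-5.3 -2.1  3.7] [-0.21  1.13 -0.29] 0.0156 26.86
54 False 0.1304 [ 0.5127 -0.0142  0.1303] [-4.5 -0.7  4.1] [-0.1   1.15 -0.27] 0.0161 27.12
60 False 0.1292 [ 0.5128 -0.0142  0.1292] [-4.3 -2.1  4.4] [-0.07  1.12 -0.25] 0.0155 27.38
66 False 0.128 [ 0.5135 -0.0139  0.1291] [-6.4  1.7 14.8] [ 0.34  1.52 -0.1 ] 0.0156 27.63
72 False 0.1276 [ 0.5137 -0.0139  0.1291] [-8.6  2.1 18.9] [ 0.37  1.69 -0.18] 0.0156 27.89
```

Travel from ramp to floor was 9.1 mm, as specified, so the jar is home. I'll press once, release, check, then flip the isolator on.

```bash
python3 - <<'E'
from station import r, read_camera
from plan import *
xy=list(MILL[:2])
r.line_to(xy+[.1265],max_speed=.02,until_force=25); print(r.get_tcp_pos(),r.get_wrist_force()); r.pause(.2)
p=r.get_tcp_pos(); r.line_to([p[0],p[1],.1293],max_speed=.02); r.open_gripper()
p=r.get_tcp_pos(); r.line_to([p[0],p[1],.24],max_speed=.12)
r.movep([.44,-.15,.3],IR); r.pause(.2)
ims=[]
for n in("scene","side"):
    c=read_camera(n); Q=cloud(c).reshape(-1,3); Q=Q[(np.hypot(*(Q[:,:2]-MILL[:2]).T)<.05)&(Q[:,2]<.2)]
    W=Q[Q[:,2]>.155]; L=Q[(Q[:,2]>.114)&(Q[:,2]<.15)]
    L2=Q[(Q[:,2]>.118)&(Q[:,2]<.127)]
    print(n,"top",np.percentile(Q[:,2],[98,99.5]),"wing",rect(W),"lidtop z exp .122:",np.median(L2[:,2]) if len(L2) else "")
    ims.append(c["frame"][130:270,260:430])
print(r.get_t()); cv2.imwrite("pics/seated.png",cv2.resize(np.hstack(ims),None,fx=2.3,fy=2.3))
E
```

```text
[ 0.5137952  -0.01388288  0.12910052] [-11.75936262   1.70078419  27.31621807]
scene top [0.16315418 0.16431523] wing (array([512.2, -10.6]), array([15.3, 54.8]), 50.0) lidtop z exp .122: 0.11978960738469424
side top [0.16595174 0.16752464] wing (array([510.7, -12.3]), array([18.5, 56.1]), 51.1) lidtop z exp .122: 0.12254139322330167
31.8917
```

View pics/seated.png

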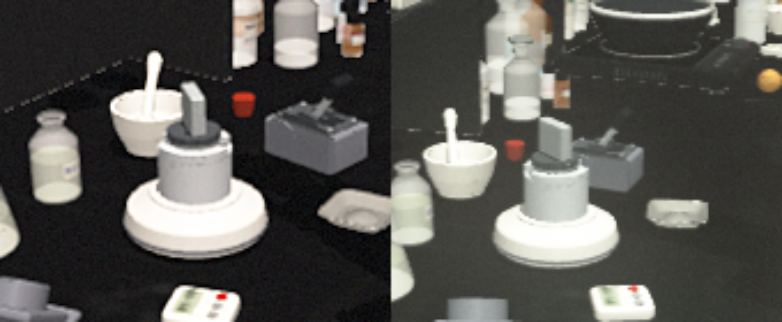

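The jar stands seated at (195,110) with its wing at -40° and its top at 0.165 (0.166 expected). The handle is still off and the bystanders have not moved. Flipping on now.

```bash
python3 - <<'E'
from station import r, read_camera
from plan import *
r.close(30); flip(r,-1); r.line_to([.46,-.20,.30],max_speed=.2); r.pause(.3)
ok=True
for n in("scene","side"):
    Q=cloud(read_camera(n)).reshape(-1,3); B=Q[(abs(Q[:,0]-.507)<.07)&(abs(Q[:,1]+.26)<.04)&(Q[:,2]>.08)&(Q[:,2]<.13)]; m=np.median(B,0); print(n,len(B),m); ok&=m[0]>.53
    J=Q[(np.hypot(*(Q[:,:2]-MILL[:2]).T)<.05)&(Q[:,2]<.2)]; print("top",np.percentile(J[:,2],[98,99.5]))
print(ok,r.get_t(),r.get_wrist_force())
if ok: print(r.hand_in())
E
```

```text
scene 122 [ 0.53606834 -0.2613117   0.10048985]
top [0.16332725 0.16444167]
side 76 [ 0.53480816 -0.25963428  0.10311097]
top [0.16632424 0.16736315]
True 37.7333 [ 0.37515013  0.34684634 -0.19840791]
the job is handed in; nothing more can be done
None
```

I loaded the jar and handed the job in at about 38 s of the 70 s limit; the verdict was not shown. By force and camera checks, the jar sits on the holder's floor, the isolator was off while it went in and is now back on, and the bystanders looked undisturbed.

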